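Isolate and vent the leak tester

TASK

The pouch leak tester has been left under pressure. Turn the wing key of its reservoir cock fully shut (across the manifold), and only then turn the wing key of the bleed cock fully open (in line with the manifold) to vent the gauge; never let the bleed cock off its seat while the reservoir is still open. Work the keys without knocking the gauge between them, and leave the things lying round the tester where they are.

Things in the scene. Friction and masses are not known exactly. Their poses are not given: they have to be found in the camera images.
- tester: Leak tester, a fixed bench unit 200 mm deep, 250 wide. Origin on the table under it; x to its back, y to its left, z up. Its grey sheet-metal face (110 x 220 mm) slopes: its normal leans 25 deg from vertical to the unit's front (-x). On the face lies a manifold block long along y with reservoir cock (+y), gauge, bleed cock (-y), 65 mm apart. Behind lies the reservoir, top 82 mm above the table.
- reservoir_cock_key (a point): Centre of the black wing key of the reservoir cock (left, where the copper tube from the reservoir enters), on its spindle axis, 48 mm off the sloped face, about 111 mm above the table. z points out along the spindle, 25 deg from vertical; y runs along the wings and turns with them. Flat butterfly plate: 8 mm thick (x), 58 mm from tip to tip (y), 24 mm high (z, 12 mm either side of this point).
- reservoir_cock_tip (a point): One wing tip of the reservoir cock's key, 29 mm from the spindle axis; turns with the key. Axes as at the key's centre. The wings end in round lobes of 12 mm radius, centred 17 mm either side of the axis; in the dip between them the plate reaches only 4 mm above the key's centre. Both faces are flat and free to fingers; a gland 17 mm wide begins 16 mm below the key's centre.
- reservoir_cock (a joint): Angle of the reservoir cock, rad: 0 = open, wings in line with the manifold block; grows as the key turns clockwise (seen looking down on the key) to 1.571 = shut, wings across the block, against a stop. Dry friction about 0.08 N m; stays where it is left. Starts open or nearly so.
- bleed_cock_key (a point): Centre of the wing key of the bleed cock (right, by the brass silencer), on its spindle axis, 48 mm off the face. The key is the same as the reservoir cock's, but here x runs along the wings and turns with them (8 mm thick across y). z points out along the spindle.
- bleed_cock_tip (a point): One wing tip of the bleed cock's key, 29 mm from the spindle axis; turns with the key.
- bleed_cock (a joint): Angle of the bleed cock, rad: 0 = shut, wings across the manifold block; grows as the key turns anticlockwise (seen looking down on the key) to 1.571 = open, wings in line with the block, against a stop. Dry friction about 0.08 N m; stays where it is left. Starts shut or nearly so.
- gauge: Pressure gauge between the cocks, a round case 63 mm in diameter. Origin under its centre, on the manifold block; z points out along the face's normal. Its dial stands 22 mm above the origin: 8 mm lower than the key centres, 20 mm lower than the wings' tops. Its edge is 33.5 mm from each spindle axis; wing tips pass it at 4.5 mm. Not to be knocked. Its needle falls as the bleed cock opens.
- spanner: Combination spanner 34 x 188 x 8 mm lying by the tester. Leave alone.
- pouch: Filled, sealed pouch 142 x 89 x 17 mm lying by the tester, waiting for its test. Leave alone.
- nozzle: Spare filling nozzle 19 x 70 x 16 mm lying by the tester. Leave alone.

How it is judged:
On the way, in this order (a step that is already met when the one before it is completed fails the run):
1. the reservoir cock is shut, with the bleed cock still shut (value of joint reservoir_cock above 1.4 rad and value of joint bleed_cock below 0.3 rad), for 0.2 s.
2. the bleed cock is open, with the reservoir cock shut (value of joint each of bleed_cock, reservoir_cock above 1.4 rad), for 0.2 s.
At the end, for the whole second after the job is handed in: The reservoir cock stands within 0.17 rad (10 deg) of its shut stop (wings across the block) and the bleed cock within 0.17 rad of its open stop (wings in line with the block), both at rest and released (all of step 2 and velocity of joint reservoir_cock between -0.05 and 0.05 rad/s and velocity of joint bleed_cock between -0.05 and 0.05 rad/s); the robot touches nothing.
It fails at once if the bleed cock is off its seat (past 0.3 rad) while the reservoir cock is not yet shut (below 1.3 rad) (value of joint bleed_cock above 0.3 rad and value of joint reservoir_cock below 1.3 rad).
It fails at once if the gauge is knocked (more than 15 N) (contact force between gauge and the fingers above 15 N or contact force between gauge and the arm above 15 N).
It fails at once if the spanner, the pouch or the nozzle is moved more than 30 mm (distance of any of spanner, pouch, nozzle from where it was at the start of the episode above 0.03 m).
It also fails if it takes over 48 s, if anything falls off the work surface, if the arm or the gripper's body presses on something with over 40 N, if the wrist force passes 120 N, or if a joint passes its speed limit or range.

ROBOT

A 6-joint arm with a two-finger parallel gripper is mounted at the origin on a cart in front of the work surface, level with it; the furniture and walls round the work are solid. World frame = base frame: x ahead of the robot, y to its left, z up, the work surface at z = 0. Lengths are in m, angles in rad, forces in N, time in s.
With the tool pointing down it reaches from about 0.425 to 0.95 m from the base axis. Payload 3.5 kg.
Tool frame: the origin (TCP) lies on the centre line of the jaws, within the pads' length; the fingertips stand ahead of it and the grasp point (between the pads) lies 8 mm behind it (r.tcp_to_tips is the z of the fingertips in the tool frame, in m); z points along the fingers, y is the line along which they close (so a half turn about z gives the same grasp; the last joint's range is limited). The gripper opens to 85 mm and grips with 20 to 120 N. Pads are 22 mm wide; open, the fingers measure 114 mm over their backs; the gripper's body (76 mm by 85 mm) begins 54 mm behind the grasp point. The pads swing forward as they close: fully open they stand 13 mm farther back than shut.
Start: joints at [1.053, 0.286, 1.577, -0, 1.279, -0.15], TCP at [0.243, 0.63, 0.242] pointing down, gripper open.
Joint ranges: [-2.77, 2.77], [-0.9, 2.22], [0.21, 2.48], [-1.53, 4.67], [0.24, 2.81], [-2.84, 2.84]. Speed limits (rad/s): [2.79, 2.79, 3.14, 3.14, 3.14, 3.14].

INTERFACE

Orientations are given as a rotation vector (axis times angle).
In Python, from plant import telemetry, optics, r gives the robot as it stands.
- The arm moves only by the tool arm_command, never from a script. Its argument "increments" is a list of rows, each a list of 3 entries, a list of its own where there are three numbers: the opening, from 0 (shut) to 1 (fully open), then the shift along the tool's x, y, z in m, then the turn, a rotation vector about the tool's x, y, z in rad. In form: [[hand, [tx, ty, tz], [wx, wy, wz]], ...]. A call has 1 to 5 rows; each row shifts and turns the commanded pose from where the row before left it, along the tool's axes as they then stand; what a row does not reach is not made up. A row lasts 1/8 s, in which the tool goes at most 62.5 mm and 10.7 degrees, less where a joint would pass 70% of its speed; a pose out of reach is approached as far as the arm can. A call is refused whole if a number of a shift passes 0.0625 or a number of a turn 0.188, either way. A call with a gripper value outside its range is refused whole. The fingers move at their own pace and stop on an object; "force" is the grip in N (left out, the last holds). Time passes only in rows, so rows that do not move let the fingers close. It gives the time, the measured TCP pose, the force, the opening and the grip force at its end, in the units of the state.
- telemetry.state(): the state, without advancing time (a new reading comes with each control period).
- optics.read_camera(name): name is "scene" or "top"; returns the picture (480x640x3 uint8, blue, green, red); there is no depth.
- optics.get_calibration(name): a dict with "mtx" (3x3 intrinsics, pixels), "position" and "attitude" of the camera in the world. Camera axes: x right, y up, looking along -z (the intrinsics and any distortion apply to the point x, -y, -z); pixel columns grow to the right and rows downward; lengths in m; the calibration is good to about 2 mm. A picture is of the moment at which its call begins. get_calibration takes no time and is no camera call.
- r.hand_in(): hands the job in; it is judged then, once.
The state is a dict: "t": time; "qpos": joint angles; "qd": joint speeds; "joint_efforts": joint torques, N m; "eef_pos": TCP position; "orientation": TCP orientation; "force": force on the tool from outside, world axes, zero at the start; "torque": the same for the moment, N m; "finger_gap": finger opening in m; "grasp_force": force on a finger pad.
Only numpy, scipy, OpenCV 4.12 (cv2) and the standard library are available. Lean on these libraries where they do the work, as an engineer would, in place of code of your own. Each camera call takes 0.05 s, during which the arm holds its last target. There are 200 camera calls.

## Working session

There is one attempt and no reset: what is moved stays moved. The work goes in short steps, Python scripts to look and compute and a tool call to move; the robot and the scene stay as the last step left them, time stands still between calls to the robot, and variables do not carry over. Pictures are saved under pics/ and viewed, at most 10 in all, crops included, and the job is handed in when it is done.

Besides the shell and the picture viewer there is one more tool, called after "Emit:" by a JSON object that holds its "op" and its "data", one argument or row to a line. arm_command: Moves the arm, as the interface text tells. Its arguments: {"type":"object","properties":{"increments":{"type":"array","items":{"type":"array"}},"force":{"type":"number"}},"required":["increments"]}

```bash
mkdir -p pics; python3 - <<'E'
from plant import telemetry, optics, r
import cv2
for n in("scene","top"):
    cv2.imwrite(f"pics/{n}0.png",optics.read_camera(n)); print(n,optics.get_calibration(n))
print(telemetry.state(), r.tcp_to_tips)
E
```

```text
scene {'mtx': array([[500.36570744,   0.        , 315.69709977],
       [  0.        , 500.36570744, 229.91878946],
       [  0.        ,   0.        ,   1.        ]]), 'position': array([0.01319381, 0.11716086, 0.78727521]), 'attitude': array([ 0.4238569 , -0.74598666, -2.02850939])}
top {'mtx': array([[580.30311977,   0.        , 322.70875228],
       [  0.        , 580.30311977, 246.04375011],
       [  0.        ,   0.        ,   1.        ]]), 'position': array([ 0.37687811, -0.17698568,  1.344576  ]), 'attitude': array([ 0.0749544 , -0.08576193, -1.54024484])}
{'t': 0.1, 'qpos': array([ 1.05302420e+00,  2.87074392e-01,  1.57803444e+00, -1.07705402e-05,
        1.27859367e+00, -1.50001361e-01]), 'qd': array([-7.97375157e-06, -1.31641969e-03, -2.60767178e-03, -1.93234791e-03,
        4.47481909e-04, -1.21221206e-03]), 'joint_efforts': array([ 1.11117341e-03, -4.07296550e+01, -2.93698758e+01, -1.17657883e-04,
        3.41255523e-03,  5.63580798e-06]), 'eef_pos': array([0.24237689, 0.62937158, 0.24108518]), 'orientation': array([-0.57431305, -3.08795666,  0.00313574]), 'force': array([ 0.07907837, -0.56506755, -0.36795532]), 'torque': array([-0.0028581 , -0.0346382 , -0.00668037]), 'grasp_force': 0.0, 'finger_gap': 0.08497768586981151} 0.011
```

View pics/scene0.png

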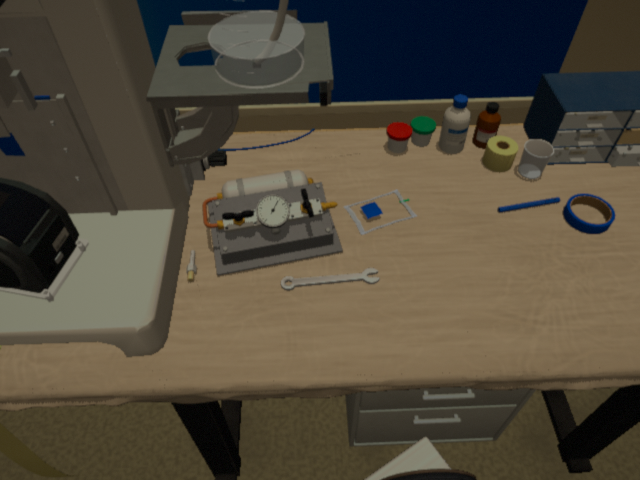

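View pics/top0.png

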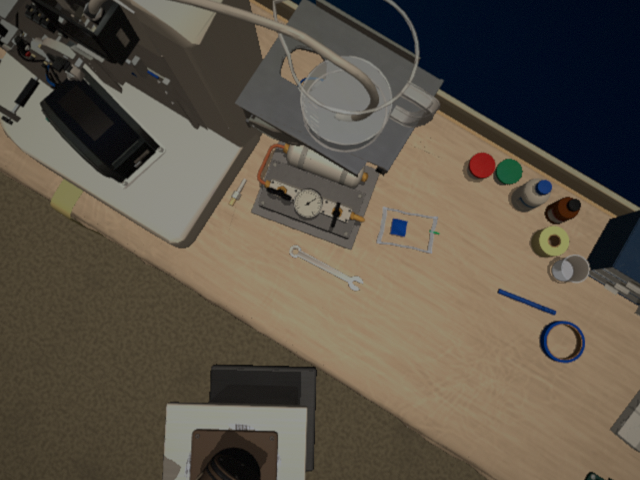

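The scene view shows the tester around pixel (270,220), and the top view shows it at (310,200). The reservoir key is on the left and the bleed key on the right. An overhanging machine stands behind it and a white unit to the left. I'll zoom in on the keys.

```bash
cat > h.py <<'E'
import numpy as np, cv2
from scipy.spatial.transform import Rotation as R
from plant import telemetry, optics, r
F=np.diag([1,-1,-1.])
def proj(n,P):
    c=optics.get_calibration(n); A=R.from_rotvec(c["attitude"]).as_matrix()
    p=(np.atleast_2d(P)-c["position"])@A@F@c["mtx"].T
    return p[:,:2]/p[:,2:]
def ray(n,uv):
    c=optics.get_calibration(n); A=R.from_rotvec(c["attitude"]).as_matrix()
    d=A@F@np.linalg.solve(c["mtx"],[*uv,1.]); return c["position"],d/np.linalg.norm(d)
def tri(a,b):
    (p,d),(q,e)=ray("scene",a),ray("top",b)
    s=np.linalg.lstsq(np.c_[d,-e],q-p,rcond=None)[0]
    x,y=p+s[0]*d,q+s[1]*e
    return (x+y)/2,np.linalg.norm(x-y)
E
python3 - <<'E'
from h import *
a=cv2.imread("pics/scene0.png")[160:280,190:350]; b=cv2.imread("pics/top0.png")[130:250,230:390]
for n,x in(("s1",a),("t1",b)): cv2.imwrite(f"pics/{n}.png",cv2.resize(x,None,fx=5,fy=5,interpolation=cv2.INTER_CUBIC))
print(proj("top",[[0,0,0],[.243,.63,.242]]),proj("scene",[[.243,.63,.242]]))
E
```

```text
[[ 233.7400095   472.86249366]
 [-118.29083161  365.68137103]] [[-437.78230163  799.98097713]]
```

View pics/s1.png

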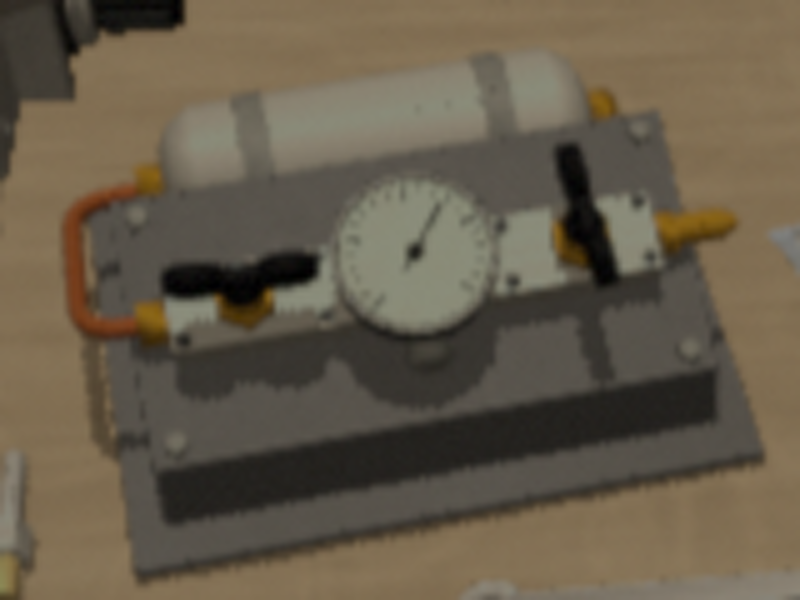

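View pics/t1.png

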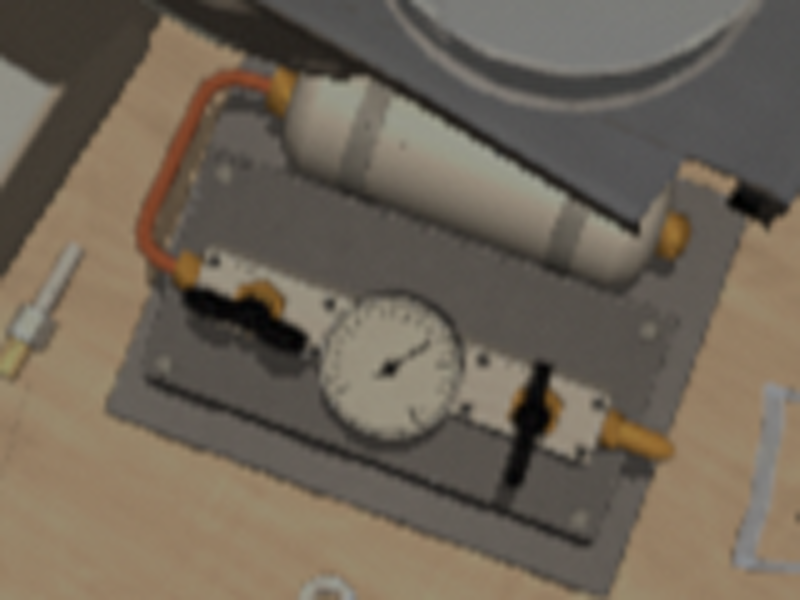

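The crops show both key tips and the gauge centre in each view. The reservoir key is about in line with the block and the bleed key is across it. Next I'll triangulate these points, plus the shelf corners and the base-plate corners as a check.

```bash
python3 - <<'E'
from h import *
S=lambda u,v:((u+.5)/5-.5+190,(v+.5)/5-.5+160)
T=lambda u,v:((u+.5)/5-.5+230,(v+.5)/5-.5+130)
np.set_printoptions(precision=4,suppress=True)
f=dict(resL=(S(163,280),T(186,298)),resR=(S(318,265),T(303,342)),resC=(S(240,280),T(244,320)),
bB=(S(568,150),T(543,366)),bF=(S(607,280),T(513,485)),bC=(S(587,220),T(530,418)),g=(S(414,253),T(389,367)),
plFR=(S(762,458),T(607,592)),plFL=(S(140,575),T(108,408)),
shR=((331,92),(384,171)),shL=((153,97),(237,100)),
fTR=(S(638,130),T(649,329)),fBR=(S(690,347),T(579,519)),fTL=(S(136,214),T(224,173)),fBL=(S(176,442),T(163,363)))
P={}
for k,(a,b) in f.items():
    P[k],e=tri(a,b); print(k,P[k],round(e,4))
d=P['resC']-P['bC'];print(np.linalg.norm(d),np.degrees(np.arctan2(d[1],d[0]))-90)
for a,b in(('resL','resR'),('bB','bF')):
    d=P[a]-P[b];print(np.linalg.norm(d),(P[a]+P[b])/2)
print(P['fTR']-P['fBR'],P['fTL']-P['fBL'])
E
```

```text
resL [ 0.6228 -0.0596  0.1178] 0.0015
resR [ 0.6056 -0.1114  0.1114] 0.0015
resC [ 0.6151 -0.0849  0.11  ] 0.0
bB [ 0.5964 -0.2142  0.1235] 0.0005
bF [ 0.5483 -0.2024  0.1023] 0.0015
bC [ 0.5766 -0.2098  0.1054] 0.0008
g [ 0.5977 -0.1477  0.1039] 0.0004
plFR [ 0.5128 -0.2503  0.0014] 0.0002
plFL [ 0.5918 -0.0154  0.0046] 0.0006
shR [ 0.6281 -0.2933  0.2899] 0.0025
shL [ 0.7459 -0.0213  0.3135] 0.007
fTR [ 0.6206 -0.2609  0.0894] 0.0005
fBR [ 0.5404 -0.2339  0.0525] 0.0005
fTL [ 0.6842 -0.0721  0.0914] 0.0005
fBL [ 0.6055 -0.0449  0.052 ] 0.0003
0.13083951376710096 -17.132209602117698
0.054928380175935695 [ 0.6142 -0.0855  0.1146]
0.05383570648118096 [ 0.5723 -0.2083  0.1129]
[ 0.0803 -0.027   0.0369] [ 0.0787 -0.0271  0.0394]
```

Everything agrees. The keys stand at about 0.111 m, 131 mm apart, with yaw about -18.7°, and the bleed key starts at about +5°. Now I'll check the white machine's height along the approach and plan the moves.

```bash
cat >> h.py <<'E'
np.set_printoptions(precision=4,suppress=True)
yaw=np.radians(-18.7); tx=np.array([np.cos(yaw),np.sin(yaw),0]); ty=np.array([-np.sin(yaw),np.cos(yaw),0])
a=np.radians(25); n=np.cos(a)*np.array([0,0,1.])-np.sin(a)*tx; ex=np.cos(a)*tx+np.sin(a)*np.array([0,0,1.])
C=np.array([.5941,-.1467,.1112]); RES=C+.065*ty; BLE=C-.065*ty
def tool(th):  # closing axis turned th anticlockwise from ex, about n
    y=np.cos(th)*ex+np.sin(th)*ty; z=-n; return np.c_[np.cross(y,z),y,z]
def plan(wps,p=None,Rm=None,step=.05,ang=.16):
    s=telemetry.state()
    p=s["eef_pos"] if p is None else p; Rm=R.from_rotvec(s["orientation"]).as_matrix() if Rm is None else Rm
    for q,Q in wps:
        w=R.from_matrix(Rm.T@Q).as_rotvec(); N=int(max(np.ceil(np.linalg.norm(q-p)/step),np.ceil(np.linalg.norm(w)/ang),1))
        d=(q-p)/N
        print("->",q,"N",N)
        for i in range(N):
            t=np.round(Rm.T@d,4); ww=np.round(w/N,4); print([t.tolist(),ww.tolist()])
            p=p+Rm@t; Rm=Rm@R.from_rotvec(ww).as_matrix()
    return p,Rm
E
python3 - <<'E'
from h import *
for s,t in(((135,345),(185,242)),((28,235),(100,130)),((75,235),(160,155)),((175,215),(240,148))): print(tri(s,t))
s=telemetry.state(); R0=R.from_rotvec(s["orientation"]).as_matrix()
print(R0, tool(0))
W=[(np.array([.25,.55,.34]),R0),(np.array([.36,.27,.34]),R.from_euler('z',-30,degrees=True).as_matrix()@R0),(RES+.15*n,tool(0))]
for q,_ in W: print(q,proj("top",q),proj("scene",q))
plan(W)
E
```

```text
(array([0.5198, 0.151 , 0.0112]), np.float64(0.03524766580328728))
(array([0.7175, 0.2598, 0.1738]), np.float64(0.04427563281849291))
(array([0.6843, 0.1703, 0.1489]), np.float64(0.013065393657906835))
(array([0.7244, 0.0066, 0.0647]), np.float64(0.004730483528829055))
[[-0.9331  0.3595 -0.001 ]
 [ 0.3595  0.9331 -0.0018]
 [ 0.0003 -0.0021 -1.    ]] [[ 0.3206  0.8585  0.4003]
 [ 0.9472 -0.2906 -0.1355]
 [ 0.      0.4226 -0.9063]]
[0.25 0.55 0.34] [[-113.6943  368.7585]] [[-440.6397  719.8708]]
[0.36 0.27 0.34] [[ 56.9683 308.1893]] [[ -7.5807 367.5095]]
[ 0.5549 -0.0648  0.2471] [[261.9029 210.5334]] [[231.9967 185.3249]]
-> [0.25 0.55 0.34] N 3
[[-0.0119, -0.0238, -0.0329], [0.0, 0.0, 0.0]]
[[-0.0119, -0.0238, -0.0329], [0.0, 0.0, 0.0]]
[[-0.0119, -0.0238, -0.0329], [0.0, 0.0, 0.0]]
-> [0.36 0.27 0.34] N 7
[[-0.029, -0.0317, 0.0], [-0.0, 0.0002, 0.0748]]
[[-0.0313, -0.0294, 0.0], [-0.0, 0.0002, 0.0748]]
[[-0.0334, -0.027, 0.0], [-0.0, 0.0002, 0.0748]]
[[-0.0354, -0.0244, 0.0], [-0.0, 0.0002, 0.0748]]
[[-0.0371, -0.0217, 0.0], [-0.0, 0.0002, 0.0748]]
[[-0.0386, -0.0189, 0.0], [-0.0, 0.0002, 0.0748]]
[[-0.0399, -0.016, 0.0], [-0.0, 0.0002, 0.0748]]
-> [ 0.5549 -0.0648  0.2471] N 8
[[-0.0479, -0.0073, 0.0116], [-0.0501, -0.0273, 0.1237]]
[[-0.0481, -0.002, 0.0127], [-0.0501, -0.0273, 0.1237]]
[[-0.0477, 0.0033, 0.014], [-0.0501, -0.0273, 0.1237]]
[[-0.0466, 0.0084, 0.0156], [-0.0501, -0.0273, 0.1237]]
[[-0.0448, 0.0132, 0.0174], [-0.0501, -0.0273, 0.1237]]
[[-0.0423, 0.0177, 0.0194], [-0.0501, -0.0273, 0.1237]]
[[-0.0394, 0.0217, 0.0215], [-0.0501, -0.0273, 0.1237]]
[[-0.0358, 0.0252, 0.0237], [-0.0501, -0.0273, 0.1237]]
```

Emit:
{"op": "arm_command", "data": {
  "increments": [
    [1, [-0.012, -0.024, -0.033], [0, 0, 0]],
    [1, [-0.012, -0.024, -0.033], [0, 0, 0]],
    [1, [-0.012, -0.024, -0.033], [0, 0, 0]],
    [1, [-0.029, -0.032, 0], [0, 0, 0.075]],
    [1, [-0.031, -0.029, 0], [0, 0, 0.075]]
  ],
  "force": 40
}}

```text
t: 0.72
eef_pos: [0.2816, 0.4688, 0.3415]
orientation: [0.807, 3.036, 0.001]
force: [0.9, -0.5, 0.5]
finger_gap: 0.0859
grasp_force: 0.0
```

Emit:
{"op": "arm_command", "data": {
  "increments": [
    [1, [-0.033, -0.027, 0], [0, 0, 0.075]],
    [1, [-0.035, -0.024, 0], [0, 0, 0.075]],
    [1, [-0.037, -0.022, 0], [0, 0, 0.075]],
    [1, [-0.039, -0.019, 0], [0, 0, 0.075]],
    [1, [-0.04, -0.016, 0], [0, 0, 0.075]]
  ]
}}

```text
t: 1.35
eef_pos: [0.3595, 0.2686, 0.3409]
orientation: [-1.359, -2.832, 0.001]
force: [-0.1, 0.5, -1.1]
finger_gap: 0.085
grasp_force: 0.0
```

Emit:
{"op": "arm_command", "data": {
  "increments": [
    [0.7, [-0.048, -0.007, 0.012], [-0.05, -0.027, 0.124]],
    [0.5, [-0.048, -0.002, 0.013], [-0.05, -0.027, 0.124]],
    [0.4, [-0.048, 0.003, 0.014], [-0.05, -0.027, 0.124]],
    [0.4, [-0.047, 0.008, 0.016], [-0.05, -0.027, 0.124]],
    [0.4, [-0.045, 0.013, 0.017], [-0.05, -0.027, 0.124]]
  ]
}}

```text
t: 1.98
eef_pos: [0.4809, 0.058, 0.2816]
orientation: [2.003, 2.104, 0.242]
force: [0.4, 1.5, -0.5]
finger_gap: 0.0344
grasp_force: 0.0
```

Emit:
{"op": "arm_command", "data": {
  "increments": [
    [0.4, [-0.042, 0.018, 0.019], [-0.05, -0.027, 0.124]],
    [0.4, [-0.039, 0.022, 0.021], [-0.05, -0.027, 0.124]],
    [0.4, [-0.036, 0.025, 0.024], [-0.05, -0.027, 0.124]],
    [0.4, [0, 0, 0], [0, 0, 0]]
  ]
}}

```text
t: 2.48
eef_pos: [0.553, -0.0674, 0.2453]
orientation: [2.257, 1.606, 0.356]
force: [-1.0, -0.2, 0.4]
finger_gap: 0.0343
grasp_force: 0.0
```

```bash
python3 - <<'E'
from h import *
s=telemetry.state();print(s["t"],s["qpos"],s["eef_pos"],s["finger_gap"],s["force"])
p,Rm=plan([(RES+.05*n,tool(0))]); plan([(RES+.001*n,tool(0))],p,Rm,.02)
x=optics.read_camera("scene")[100:280,150:390]; cv2.imwrite("pics/s2.png",cv2.resize(x,None,fx=3,fy=3))
E
```

```text
2.475 [-0.2985 -0.1879  2.1051 -0.0159  0.7931  0.0442] [ 0.553  -0.0674  0.2453] 0.03431389937528251 [-1.0037 -0.1587  0.3805]
-> [ 0.5949 -0.0784  0.1565] N 2
[[0.0015, 0.001, 0.0494], [-0.0024, -0.0002, -0.0039]]
[[0.0015, 0.0009, 0.0494], [-0.0024, -0.0002, -0.0039]]
-> [ 0.6145 -0.085   0.1121] N 3
[[0.0, 0.0, 0.0163], [0.0, 0.0, 0.0]]
[[0.0, 0.0, 0.0163], [0.0, 0.0, 0.0]]
[[0.0, 0.0, 0.0163], [0.0, 0.0, 0.0]]
```

View pics/s2.png

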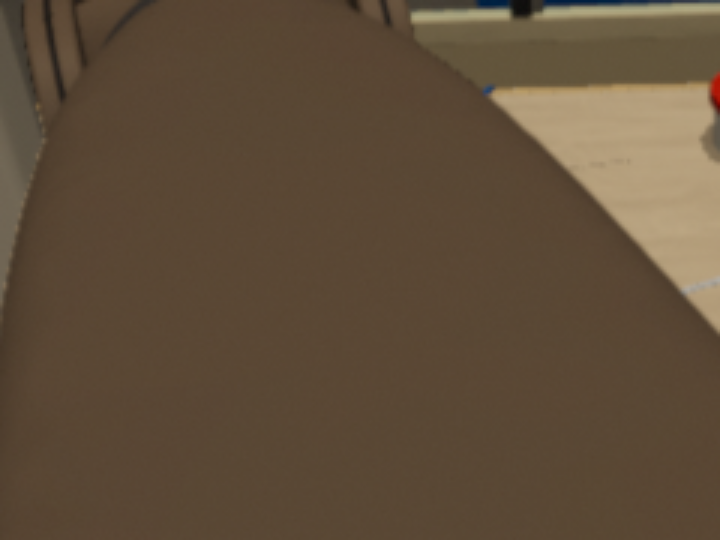

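The scene view is blocked by the arm, so I'll descend to the key watching the force, with a 34 mm gap for an 8 mm plate.

Emit:
{"op": "arm_command", "data": {
  "increments": [
    [0.4, [0.0015, 0.001, 0.049], [-0.0024, 0, -0.004]],
    [0.4, [0.0015, 0.001, 0.049], [-0.0024, 0, -0.004]],
    [0.4, [0, 0, 0.016], [0, 0, 0]],
    [0.4, [0, 0, 0.016], [0, 0, 0]]
  ]
}}

```text
t: 3.02
eef_pos: [0.6093, -0.0802, 0.1315]
orientation: [2.239, 1.615, 0.363]
force: [0.8, -0.0, -0.5]
finger_gap: 0.0338
grasp_force: 0.0
```

Emit:
{"op": "arm_command", "data": {
  "increments": [
    [0.4, [0, 0, 0.012], [0, 0, 0]],
    [0.4, [0, 0, 0], [0, 0, 0]]
  ]
}}

```text
t: 3.28
eef_pos: [0.6136, -0.0823, 0.1202]
orientation: [2.241, 1.614, 0.362]
force: [-0.2, 0.5, -0.2]
finger_gap: 0.034
grasp_force: 0.0
```

```bash
python3 - <<'E'
from h import *
plan([(RES+.001*n,tool(0))])
x=optics.read_camera("top")[110:260,220:420]; cv2.imwrite("pics/t2.png",cv2.resize(x,None,fx=4,fy=4,interpolation=cv2.INTER_CUBIC))
E
```

```text
-> [ 0.6145 -0.085   0.1121] N 1
[[-0.0023, -0.0019, 0.008], [0.0042, -0.0021, 0.0035]]
```

View pics/t2.png

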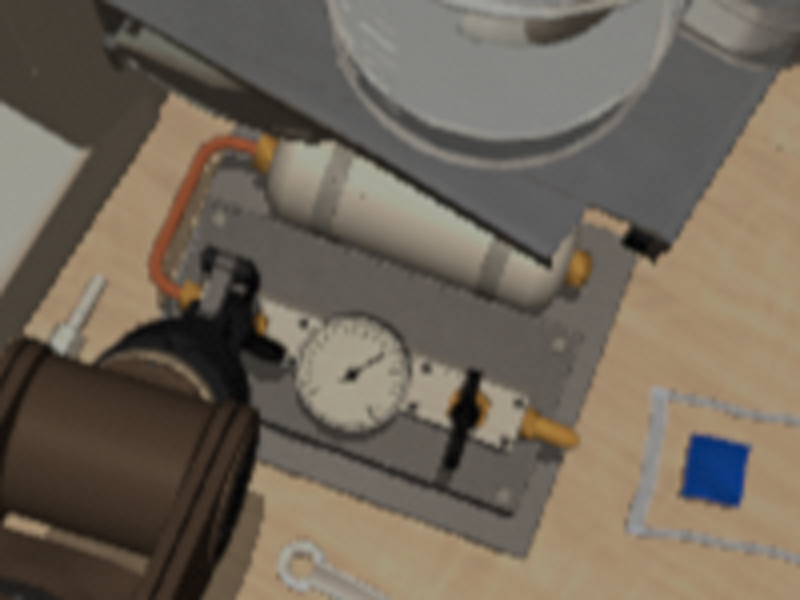

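The top view shows the back finger at about (225,275) just behind the reservoir key, with one wing visible at (270,350), so the key is between the fingers. I'll finish the descent and close.

Emit:
{"op": "arm_command", "data": {
  "increments": [
    [0.4, [-0.0023, -0.0019, 0.008], [0.004, -0.002, 0.0035]],
    [0.4, [0, 0, 0], [0, 0, 0]],
    [0.05, [0, 0, 0], [0, 0, 0]],
    [0.05, [0, 0, 0], [0, 0, 0]],
    [0.05, [0, 0, 0], [0, 0, 0]]
  ],
  "force": 35
}}

```text
t: 3.95
eef_pos: [0.616, -0.0856, 0.1135]
orientation: [2.244, 1.608, 0.362]
force: [4.7, -1.4, -1.7]
finger_gap: 0.0066
grasp_force: 40.0
```

Emit:
{"op": "arm_command", "data": {
  "increments": [
    [0.05, [0, 0, 0], [0, 0, 0]],
    [0.05, [0, 0, 0], [0, 0, 0]]
  ]
}}

```text
t: 4.2
eef_pos: [0.616, -0.0856, 0.1135]
orientation: [2.244, 1.608, 0.362]
force: [5.2, -0.7, -0.9]
finger_gap: 0.007
grasp_force: 40.0
```

The key is gripped, at a gap of about 7 mm and small force. Now I'll turn it clockwise, which is +z in the tool frame.

Emit:
{"op": "arm_command", "data": {
  "increments": [
    [0.05, [0, 0, 0], [0, 0, 0.12]],
    [0.05, [0, 0, 0], [0, 0, 0.12]],
    [0.05, [0, 0, 0], [0, 0, 0.12]],
    [0.05, [0, 0, 0], [0, 0, 0.12]],
    [0.05, [0, 0, 0], [0, 0, 0]]
  ]
}}

```text
t: 4.82
eef_pos: [0.6161, -0.0856, 0.1135]
orientation: [2.613, 1.048, 0.48]
force: [5.6, -1.5, -2.8]
finger_gap: 0.0072
grasp_force: 39.9
```

Emit:
{"op": "arm_command", "data": {
  "increments": [
    [0.05, [0, 0, 0], [0, 0, 0.12]],
    [0.05, [0, 0, 0], [0, 0, 0.12]],
    [0.05, [0, 0, 0], [0, 0, 0.12]],
    [0.05, [0, 0, 0], [0, 0, 0.12]],
    [0.05, [0, 0, 0], [0, 0, 0.12]]
  ]
}}

```text
t: 5.45
eef_pos: [0.6161, -0.0858, 0.1136]
orientation: [2.897, 0.234, 0.6]
force: [4.2, -0.4, -1.2]
finger_gap: 0.0066
grasp_force: 39.9
```

Emit:
{"op": "arm_command", "data": {
  "increments": [
    [0.05, [0, 0, 0], [0, 0, 0.12]],
    [0.05, [0, 0, 0], [0, 0, 0.12]],
    [0.05, [0, 0, 0], [0, 0, 0.12]],
    [0.05, [0, 0, 0], [0, 0, 0.08]],
    [0.05, [0, 0, 0], [0, 0, 0]]
  ]
}}

```text
t: 6.08
eef_pos: [0.6161, -0.0858, 0.1136]
orientation: [2.959, -0.412, 0.659]
force: [5.7, -2.1, -1.8]
finger_gap: 0.0068
grasp_force: 39.9
```

```bash
cat >> h.py <<'E'
def rep():
    s=telemetry.state(); Rm=R.from_rotvec(s["orientation"]).as_matrix(); y=Rm[:,1]
    print("t",s["t"],"th",np.arctan2(y@ty,y@ex),"off res/ble",[(v@ex,v@ty,v@n) for v in(s["eef_pos"]-RES,s["eef_pos"]-BLE)],"gap",s["finger_gap"],s["force"],s["torque"]@n,"q",s["qpos"])
E
python3 -c "
from h import *
rep()"
```

```text
t 6.075 th -1.5208606286444541 off res/ble [(np.float64(0.0022296108062081), np.float64(-0.000297611971918144), np.float64(0.0016001534808781483)), (np.float64(0.0022296108062081106), np.float64(0.12970238802808184), np.float64(0.0016001534808781411))] gap 0.006794586496000817 [ 5.6552 -2.1451 -1.8036] -0.13131963158950208 q [-0.2964  0.134   2.0588 -0.0264  0.5071  1.5711]
```

Emit:
{"op": "arm_command", "data": {
  "increments": [
    [0.05, [0, 0, 0], [0, 0, 0.05]],
    [0.05, [0, 0, 0], [0, 0, 0.05]],
    [0.05, [0, 0, 0], [0, 0, 0]]
  ]
}}

```text
t: 6.45
eef_pos: [0.6161, -0.0859, 0.1136]
orientation: [2.954, -0.554, 0.669]
force: [5.2, -1.0, -1.0]
finger_gap: 0.0068
grasp_force: 42.8
```

```bash
python3 -c "
from h import *
rep()"
```

```text
t 6.45 th -1.614736798609395 off res/ble [(np.float64(0.002231960390614701), np.float64(-0.00032447657135152656), np.float64(0.001621759176465358)), (np.float64(0.0022319603906147123), np.float64(0.12967552342864846), np.float64(0.0016217591764653525))] gap 0.006773211222812078 [ 5.226  -1.0247 -0.9645] 0.7718815098964206 q [-0.2959  0.134   2.0588 -0.029   0.507   1.6676]
```

The torque jumped by 0.9 N m, so the key is against its stop. I'll release, lift off along the spindle, and check by picture.

Emit:
{"op": "arm_command", "data": {
  "increments": [
    [0.05, [0, 0, 0], [0, 0, -0.04]],
    [0.22, [0, 0, 0], [0, 0, 0]],
    [0.22, [0, 0, 0], [0, 0, 0]],
    [0.22, [0, 0, -0.02], [0, 0, 0]],
    [0.22, [0, 0, -0.04], [0, 0, 0]]
  ]
}}

```text
t: 7.08
eef_pos: [0.5886, -0.0765, 0.1645]
orientation: [2.962, -0.503, 0.649]
force: [0.8, 0.3, 0.1]
finger_gap: 0.0188
grasp_force: 0.0
```

```bash
python3 - <<'E'
from h import *
rep()
o=.0015*ex
th=-1.571+.08
p,Rm=plan([(BLE+o+.062*n,tool(th))])
plan([(BLE+o+.001*n,tool(th))],p,Rm,.021)
x=optics.read_camera("top")[110:260,220:420]; cv2.imwrite("pics/t3.png",cv2.resize(x,None,fx=4,fy=4,interpolation=cv2.INTER_CUBIC))
E
```

```text
t 7.075 th -1.5807126277181356 off res/ble [(np.float64(-0.002616072849411326), np.float64(-0.0002510022165138896), np.float64(0.06000249590632531)), (np.float64(-0.0026160728494113122), np.float64(0.12974899778348611), np.float64(0.0600024959063253))] gap 0.0187875114039809 [0.8134 0.3015 0.0745] 0.05140653159260698 q [-0.2946 -0.0015  2.0922 -0.0231  0.6202  1.6284]
-> [ 0.5497 -0.2003  0.168 ] N 3
[[0.0018, 0.0432, -0.0007], [-0.0, 0.0018, -0.0299]]
[[0.0005, 0.0433, -0.0007], [-0.0, 0.0018, -0.0299]]
[[-0.0008, 0.0433, -0.0007], [-0.0, 0.0018, -0.0299]]
-> [ 0.5741 -0.2086  0.1127] N 3
[[0.0, -0.0, 0.0204], [-0.0, -0.0, -0.0]]
[[0.0, -0.0, 0.0204], [-0.0, -0.0, -0.0]]
[[0.0, -0.0, 0.0204], [-0.0, -0.0, -0.0]]
```

View pics/t3.png

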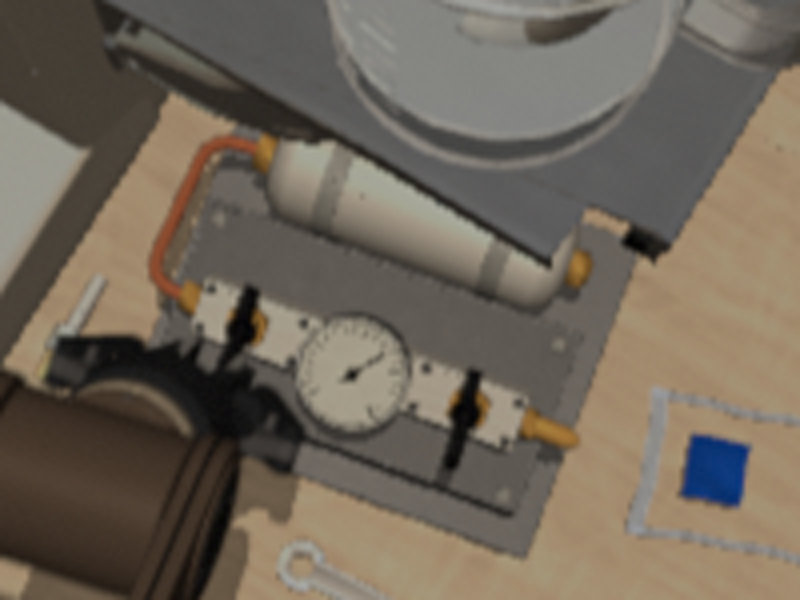

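The reservoir key now stands across the block, and the bleed key is unmoved at (463,415), with the gauge untouched. Next is the bleed key.

Emit:
{"op": "arm_command", "data": {
  "increments": [
    [0.24, [0.0018, 0.0432, -0.0007], [0, 0.0018, -0.03]],
    [0.24, [0.0005, 0.0433, -0.0007], [0, 0.0018, -0.03]],
    [0.24, [-0.0008, 0.0433, -0.0007], [0, 0.0018, -0.03]],
    [0.24, [0, 0, 0], [0, 0, 0]],
    [0.24, [0, 0, 0], [0, 0, 0]]
  ]
}}

```text
t: 7.75
eef_pos: [0.5512, -0.2004, 0.1697]
orientation: [2.96, -0.367, 0.655]
force: [0.1, 0.6, 0.3]
finger_gap: 0.0205
grasp_force: 0.0
```

```bash
python3 - <<'E'
from h import *
rep()
plan([(BLE+.0015*ex+.001*n,tool(-1.571+.08))],step=.021)
x=optics.read_camera("top")[150:250,270:403]; cv2.imwrite("pics/t4.png",cv2.resize(x,None,fx=6,fy=6,interpolation=cv2.INTER_CUBIC))
E
```

```text
t 7.75 th -1.4910308105428334 off res/ble [(np.float64(0.0034914374951288325), np.float64(-0.12960827842913783), np.float64(0.06291282253321231)), (np.float64(0.0034914374951288464), np.float64(0.00039172157086218216), np.float64(0.0629128225332123))] gap 0.02053050519307281 [0.0572 0.6251 0.2742] -0.02531660358967513 q [-0.5633 -0.0342  2.1158  0.1703  0.6369  1.1387]
-> [ 0.5741 -0.2086  0.1127] N 3
[[-0.0008, 0.0001, 0.0206], [-0.0001, -0.0016, -0.0]]
[[-0.0007, 0.0001, 0.0206], [-0.0001, -0.0016, -0.0]]
[[-0.0007, 0.0001, 0.0206], [-0.0001, -0.0016, -0.0]]
```

View pics/t4.png

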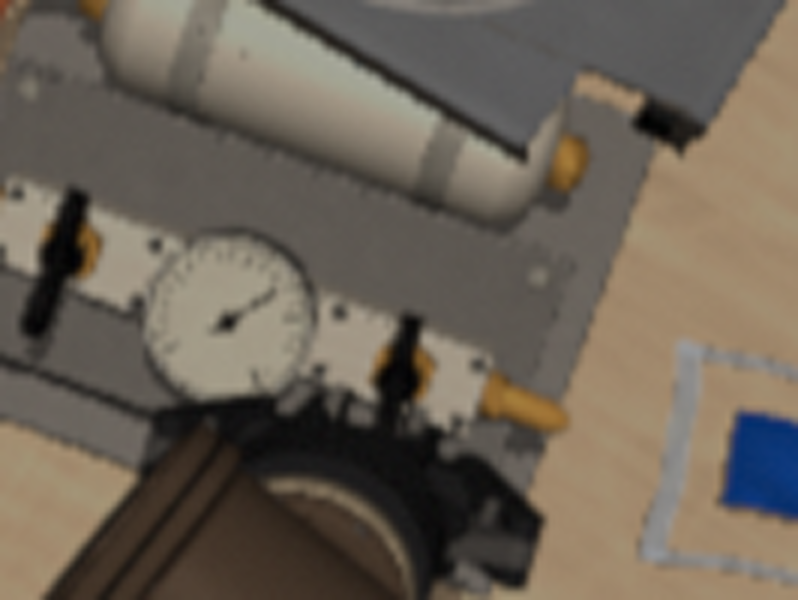

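The fingers straddle the bleed key's line at about (400,375). I'll descend and grip.

Emit:
{"op": "arm_command", "data": {
  "increments": [
    [0.24, [-0.0008, 0, 0.02], [0, -0.0016, 0]],
    [0.24, [-0.0007, 0, 0.02], [0, -0.0016, 0]],
    [0.24, [-0.0007, 0, 0.01], [0, -0.0016, 0]],
    [0.24, [0, 0, 0.011], [0, 0, 0]],
    [0.24, [0, 0, 0], [0, 0, 0]]
  ]
}}

```text
t: 8.43
eef_pos: [0.5741, -0.2081, 0.1131]
orientation: [2.963, -0.365, 0.647]
force: [-0.5, 0.9, 1.5]
finger_gap: 0.0205
grasp_force: 0.0
```

Emit:
{"op": "arm_command", "data": {
  "increments": [
    [0.05, [0, 0, 0], [0, 0, 0]],
    [0.05, [0, 0, 0], [0, 0, 0]],
    [0.05, [0, 0, 0], [0, 0, 0]],
    [0.05, [0, 0, 0], [0, 0, 0]]
  ]
}}

```text
t: 8.93
eef_pos: [0.5742, -0.2088, 0.1143]
orientation: [2.961, -0.366, 0.65]
force: [0.0, -0.6, 0.3]
finger_gap: 0.0073
grasp_force: 39.4
```

```bash
python3 -c "
from h import *
rep()"
```

```text
t 8.925 th -1.4900360817572138 off res/ble [(np.float64(0.00231172043108805), np.float64(-0.13020474346160366), np.float64(0.0023854068952135626)), (np.float64(0.002311720431088063), np.float64(-0.00020474346160366202), np.float64(0.0023854068952135583))] gap 0.0072579471948272445 [ 0.0134 -0.5687  0.2838] 0.09390152861355544 q [-0.5522  0.1061  2.0874  0.1889  0.5277  1.1213]
```

Gripped cleanly. Turning anticlockwise to the open stop, roughly 1.5 rad.

Emit:
{"op": "arm_command", "data": {
  "increments": [
    [0.05, [0, 0, 0], [0, 0, -0.12]],
    [0.05, [0, 0, 0], [0, 0, -0.12]],
    [0.05, [0, 0, 0], [0, 0, -0.12]],
    [0.05, [0, 0, 0], [0, 0, -0.12]],
    [0.05, [0, 0, 0], [0, 0, -0.12]]
  ]
}}

```text
t: 9.55
eef_pos: [0.5742, -0.2085, 0.1143]
orientation: [2.832, 0.511, 0.56]
force: [-0.7, 0.5, -0.4]
finger_gap: 0.0069
grasp_force: 39.5
```

Emit:
{"op": "arm_command", "data": {
  "increments": [
    [0.05, [0, 0, 0], [0, 0, -0.12]],
    [0.05, [0, 0, 0], [0, 0, -0.12]],
    [0.05, [0, 0, 0], [0, 0, -0.12]],
    [0.05, [0, 0, 0], [0, 0, -0.12]],
    [0.05, [0, 0, 0], [0, 0, -0.12]]
  ]
}}

```text
t: 10.18
eef_pos: [0.574, -0.2082, 0.1141]
orientation: [2.482, 1.288, 0.431]
force: [-2.3, 1.7, 2.4]
finger_gap: 0.0068
grasp_force: 39.6
```

Emit:
{"op": "arm_command", "data": {
  "increments": [
    [0.05, [0, 0, 0], [0, 0, -0.12]],
    [0.05, [0, 0, 0], [0, 0, -0.11]],
    [0.05, [0, 0, 0], [0, 0, -0.03]],
    [0.05, [0, 0, 0], [0, 0, 0]]
  ]
}}

```text
t: 10.68
eef_pos: [0.5739, -0.2082, 0.114]
orientation: [2.274, 1.579, 0.366]
force: [-4.7, 3.2, 4.9]
finger_gap: 0.0068
grasp_force: 40.1
```

```bash
python3 -c "
from h import *
rep()"
```

```text
t 10.675 th -0.031091120635233015 off res/ble [(np.float64(0.0016852536000845626), np.float64(-0.12970672909239686), np.float64(0.0023370743225090136)), (np.float64(0.0016852536000845771), np.float64(0.00029327090760313825), np.float64(0.0023370743225090075))] gap 0.006779257490623737 [-4.7266  3.1582  4.8544] 0.025431179005501 q [-0.5518  0.106   2.0879  0.1892  0.5295 -0.3376]
```

Emit:
{"op": "arm_command", "data": {
  "increments": [
    [0.05, [0, 0, 0], [0, 0, -0.04]],
    [0.05, [0, 0, 0], [0, 0, -0.03]],
    [0.05, [0, 0, 0], [0, 0, 0]]
  ]
}}

```text
t: 11.05
eef_pos: [0.5739, -0.2081, 0.114]
orientation: [2.217, 1.648, 0.35]
force: [-5.3, 3.0, 4.4]
finger_gap: 0.0069
grasp_force: 42.4
```

```bash
python3 -c "
from h import *
rep()"
```

```text
t 11.05 th 0.03390709374065066 off res/ble [(np.float64(0.0016696183346620287), np.float64(-0.12968783066467182), np.float64(0.0023146633071777964)), (np.float64(0.0016696183346620378), np.float64(0.0003121693353281914), np.float64(0.002314663307177789))] gap 0.006872255062632396 [-5.2751  2.9957  4.4452] -0.7121146292261248 q [-0.5522  0.106   2.088   0.1913  0.5296 -0.4048]
```

The torque swung to -0.71 N m, so this is the stop. I'll release and retreat along the spindle.

Emit:
{"op": "arm_command", "data": {
  "increments": [
    [0.05, [0, 0, 0], [0, 0, 0.03]],
    [0.3, [0, 0, 0], [0, 0, 0]],
    [0.3, [0, 0, 0], [0, 0, 0]],
    [0.3, [0, 0, -0.02], [0, 0, 0]],
    [0.3, [0, 0, -0.04], [0, 0, 0]]
  ]
}}

```text
t: 11.68
eef_pos: [0.5492, -0.2002, 0.167]
orientation: [2.24, 1.623, 0.353]
force: [0.3, 0.5, 0.1]
finger_gap: 0.026
grasp_force: 0.0
```

Emit:
{"op": "arm_command", "data": {
  "increments": [
    [0.3, [0, 0, -0.05], [0, 0, 0]],
    [0.3, [0, -0.02, -0.05], [0, 0, 0]],
    [0.3, [0, -0.03, -0.03], [0, 0, 0]],
    [0.3, [0, 0, 0], [0, 0, 0]]
  ]
}}

```text
t: 12.18
eef_pos: [0.4544, -0.1689, 0.2674]
orientation: [2.233, 1.618, 0.357]
force: [-0.0, 0.5, -0.6]
finger_gap: 0.0256
grasp_force: 0.0
```

```bash
python3 - <<'E'
from h import *
rep()
x=optics.read_camera("top")[150:250,255:388]; cv2.imwrite("pics/t5.png",cv2.resize(x,None,fx=6,fy=6,interpolation=cv2.INTER_CUBIC))
E
```

```text
t 12.175 th 0.010082370977990125 off res/ble [(np.float64(-0.04743857853519673), np.float64(-0.13077328280462913), np.float64(0.19451914163705444)), (np.float64(-0.047438578535196715), np.float64(-0.0007732828046291227), np.float64(0.19451914163705444))] gap 0.02556531499277884 [-0.0275  0.5157 -0.5859] -0.009691002203971169 q [-0.6291 -0.4192  2.2411  0.1611  0.9002 -0.3856]
```

View pics/t5.png

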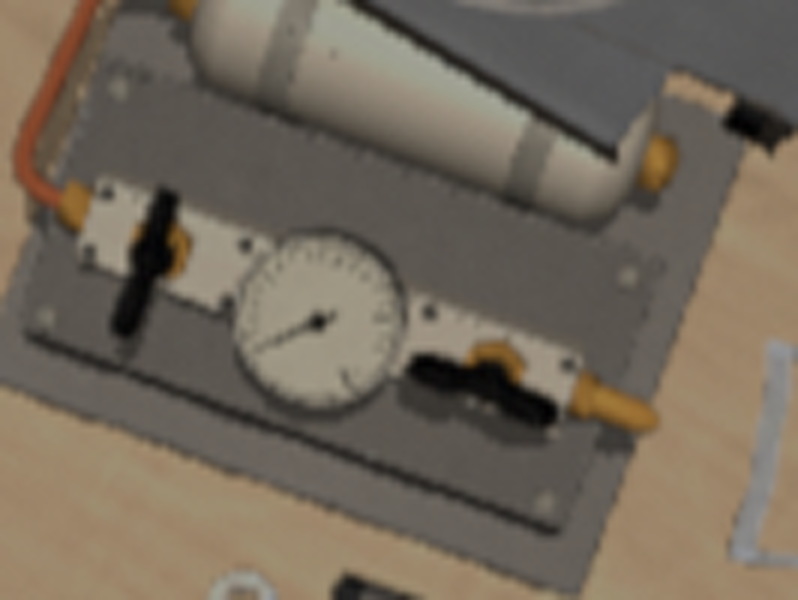

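The reservoir key stands across the block at (148,260), the bleed key is in line at (483,385), and the gauge needle has fallen. The arm is clear, so I'm handing in.

```bash
python3 -c "
from plant import r
print(r.hand_in())"
```

```text
the job is handed in; nothing more can be done
None
```

I turned the reservoir cock to its shut stop, then the bleed cock to its open stop. The gauge needle fell, the arm is clear, and the job was handed in at about 12 s; the hand-in gave no verdict.

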